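# Square a hinge carton into the measuring corner

### The job

Measure the long carton: slide it along the bench into the inside corner of the metal measuring gauge, until its long side lies flat against the long rail and its end is against the short rail. Then press the gauge's push button fully down with a fingertip and let it come up again. Only push: do not lift or tip the carton, and leave all the other things where they are.

Things in the scene. Friction and masses are not known exactly. Their poses are not given: they have to be found in the camera images.
- gauge: L of two aluminium rails 30 mm high, 12 thick, fixed to the board. Origin: inside corner of the rails' inner faces, on the board; z up. Long rail: 360 mm along -y, inner face x = 0, open side -x (to the robot). Short rail: 90 mm along -x, inner face y = 0, open side -y. Outside the corner: grey read-out box, 28 mm high, at x +30, y +85 mm; push button at x -40, y +85 mm.
- carton: the long closed cardboard carton to be measured: 130 mm long (its y axis), 60 wide (x), 45 high, 0.3 to 0.65 kg, loose on the board, its long side roughly along the long rail (within 25 degrees). Origin: centre of its underside, z up. Square in the corner, its origin is at x -30, y -65 mm in the gauge's frame.
- measure_top (a point): centre of the top face of the gauge's round black push button (30 mm across, beside the short rail, on a grey housing); pressed straight down. It moves with the button.
- measure (a joint): travel of the push button: 0 up, 0.006 m fully down; a spring of about 5 N at full travel brings it back up.
- short_carton: bystander: the short cardboard carton, 80 mm (its y axis) x 60 mm (its x axis) x 45 mm high, loose, beside the long one, on either side of it. Origin: centre of the underside.
- tape_roll: bystander: roll of brown tape lying flat, 96 mm across, 45 mm high. Origin: centre of the underside.
- door_lever: bystander: steel door lever on a 50 mm round rose, its 108 mm bar along its -y, 44 mm high. Origin: centre of the rose's underside.
- door_knob: bystander: brass door knob, 52 mm across, 48 mm high. Origin: centre of the underside.
- screwdriver: bystander: screwdriver lying beyond the long rail, along its own x axis. Origin: underside, near the middle.
- hinge: bystander: open steel butt hinge lying flat, about 68 x 90 mm, 8 mm high. Origin: centre of the underside.
- screw_jar: bystander: small jar with a black cap, 52 mm across, 50 mm high, to the left of the push button. Origin: centre of the underside.

How it is judged:
On the way, in this order (a step that is already met when the one before it is completed fails the run):
1. the carton is square in the corner, against both rails (x of carton in the frame of gauge between -0.0345 and -0.027 m and y of carton in the frame of gauge between -0.0695 and -0.062 m and angle between the x axis of carton and the x axis of gauge, either way round below 0.05 rad and angle between carton's own z axis and vertical below 0.05 rad and height (world z) of carton below 0.004 m), for 0.2 s.
2. the push button is pressed down, the carton still square in the corner (all of step 1 and value of joint measure above 0.0045 m and contact force between the fingers and anything else above 1 N), for 0.1 s.
At the end, for the whole second after the job is handed in: The long carton lies flat and at rest in the corner, within 4.5 mm of touching each rail and within 3 degrees of square; the push button has been pressed at least 4.5 mm down after that and is up again; no other thing has moved 20 mm or more (all of step 1 and linear speed of carton below 0.01 m/s and value of joint measure below 0.002 m and distance of each of short_carton, tape_roll, door_lever, door_knob, screwdriver, hinge, screw_jar from where it was at the start of the episode below 0.02 m).
It fails at once if the carton is lifted (underside centre 12 mm up) or tipped (about 11 degrees) (height (world z) of carton above 0.012 m or angle between carton's own z axis and vertical above 0.2 rad).
It fails at once if another thing is moved 20 mm or more, or lifted (distance of any of short_carton, tape_roll, door_lever, door_knob, screwdriver, hinge, screw_jar from where it was at the start of the episode above 0.02 m).
It also fails if it takes over 58 s, if anything falls off the work surface, if the arm or the gripper's body presses on something with over 40 N, if the wrist force passes 120 N, or if a joint passes its speed limit or range.

### The arm

A 7-joint arm with a two-finger parallel gripper is mounted at the origin on the work surface. World frame = base frame: x ahead of the robot, y to its left, z up, the work surface at z = 0. Lengths are in m, angles in rad, forces in N, time in s.
With the tool pointing down it reaches from about 0.425 to 0.95 m from the base axis. Payload 4.7 kg.
Tool frame: the origin (TCP) lies at the very end of the fingers, on their centre line; the grasp point (between the pads) lies 19 mm behind it (r.hold_point_z is the distance from the TCP to the grasp point, in m); z points along the fingers, x is the direction in which the jaws open and shut, and the axes are right-handed (so a half turn about z gives the same grasp; the last joint's range is limited). The gripper opens to 85 mm and grips with 20 to 120 N. Pads are 22 mm wide; open, the fingers measure 114 mm over their backs; the gripper's body (76 mm by 85 mm) begins 54 mm behind the grasp point. The pads swing forward as they close: fully open they stand 13 mm farther back than shut.
Start: joints at [-1.274, 0.469, -0.049, 1.532, 0.024, 1.141, -0.082], TCP at [0.216, 0.64, 0.231] pointing down, gripper open.
Joint ranges: [-2.59, 2.59], [-0.33, 1.99], [-1.39, 1.29], [0.1, 2.45], [-1.04, 4.18], [0.21, 1.99], [-2.66, 2.66]. Speed limits (rad/s): [2.57, 2.57, 3.14, 3.14, 3.14, 3.14, 3.14].

### API

Orientations are given as a rotation vector (axis times angle).
In Python, from cell import sense, vision, job_done, r gives the robot as it stands.
- The arm moves only by the shell command python3 -m jog 'ROWS' [FORCE]. ROWS is JSON, a list of rows, each a list of 3 entries, a list of its own where there are three numbers: the opening, from 0 (shut) to 1 (fully open), then the shift along the world's x, y, z in cm, then the turn about the world's z in units of 6 degrees (1.0 is 6 degrees). In form: [[fingers, [tx, ty, tz], spin], ...]. A call has 1 to 12 rows; each row is the pose to reach, as a shift and turn from the pose measured when the call began; what a row does not reach only later rows make up. A row lasts 1/12 s, in which the tool goes at most 41.7 mm and 7.16 degrees, less where a joint would pass 70% of its speed; a pose out of reach is approached as far as the arm can. A call with a gripper value outside its range is refused whole. The fingers move at their own pace and stop on an object; FORCE is the grip in N (left out, the last holds). Time passes only in rows, so rows that repeat a pose let the fingers close. It gives the time, the measured TCP pose, the force and the opening at its end, in the units of the state.
- sense(): the state, without advancing time (a new reading comes with each control period).
- vision.capture(name): name is "scene" or "top"; returns a dict with "frame" (384x512x3 uint8, red, green, blue), "fx", "fy", "cx", "cy" (pixels), "xyz" and "rotation" of the camera in the world. Camera axes: x right, y down, z forward; pixel columns grow to the right and rows downward; lengths in m; the calibration is good to about 2 mm. A picture is of the moment at which its call begins. There is no depth.
- job_done(): hands the job in, once; it reports no verdict.
The state is a dict: "t": time; "joints": joint angles; "dq": joint speeds; "tau": joint torques, N m; "tcp_pos": TCP position; "ee_rot": TCP orientation; "wrist_force": force on the tool from outside, world axes, zero at the start; "ft_torque": the same for the moment, N m; "finger_gap": finger opening in m.
Only numpy, scipy, OpenCV 4.12 (cv2) and the standard library are available. Lean on these libraries where they do the work, as an engineer would, in place of code of your own. Each camera call takes 0.05 s, during which the arm holds its last target.

## Working session

There is one attempt and no reset: what is moved stays moved. The work goes in short steps, Python scripts to look and compute and a shell command to move; the robot and the scene stay as the last step left them, time stands still between calls to the robot, and variables do not carry over. Pictures are saved under pics/ and viewed, and the job is handed in when it is done.

```bash
ls; mkdir -p pics; python3 - <<'E'
from cell import sense, vision, r
import cv2, json, numpy as np, pickle
s=sense(); print({k:np.round(v,3).tolist() for k,v in s.items()})
for n in("scene","top"):
    c=vision.capture(n); pickle.dump(c,open(f'{n}0.pkl','wb'))
    print(n,c['fx'],c['fy'],c['cx'],c['cy'],np.round(c['xyz'],4),np.round(c['rotation'],4).tolist())
    cv2.imwrite(f'pics/{n}0.png',cv2.resize(c['frame'][...,::-1],(800,600),interpolation=cv2.INTER_CUBIC))
E
```

```text
pics
{'t': 0.0, 'joints': [-1.274, 0.469, -0.049, 1.534, 0.024, 1.141, -0.082], 'dq': [-0.002, 0.001, 0.0, -0.001, 0.0, 0.001, -0.001], 'tau': [0.0, -51.032, -0.047, -23.772, 0.011, 0.007, 0.0], 'tcp_pos': [0.216, 0.639, 0.23], 'ee_rot': [2.551, 1.831, -0.002], 'wrist_force': [0.301, 0.244, -0.358], 'ft_torque': [0.008, 0.024, -0.011], 'finger_gap': 0.086}
scene 370.07399704214805 370.07399704214805 258.53024456519614 188.9698888096821 [ 1.3433 -0.2588  0.6676] [-1.8987, -1.2988, 0.6647]
top 475.56031492008367 475.56031492008367 245.51123511276697 187.91898718326846 [0.4835 0.0429 1.397 ] [-2.2038, 2.1523, -0.1293]
```

View pics/scene0.png

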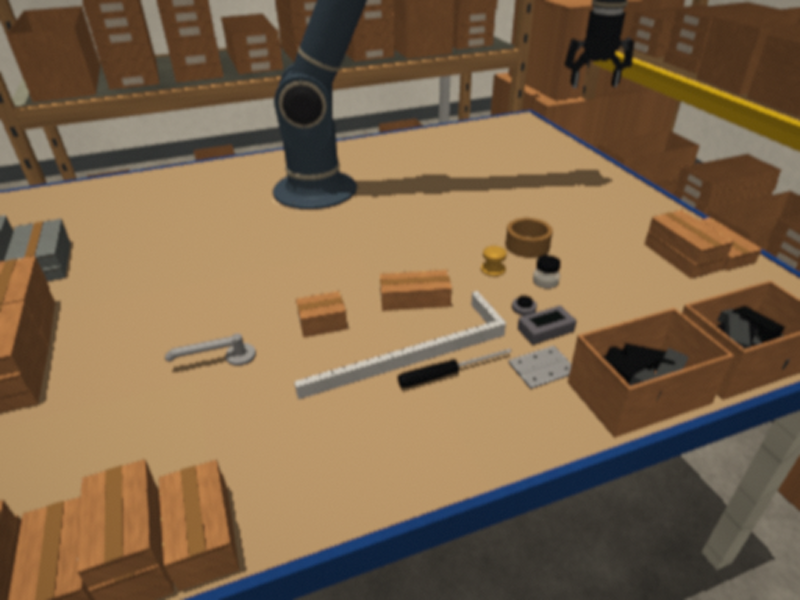

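View pics/top0.png

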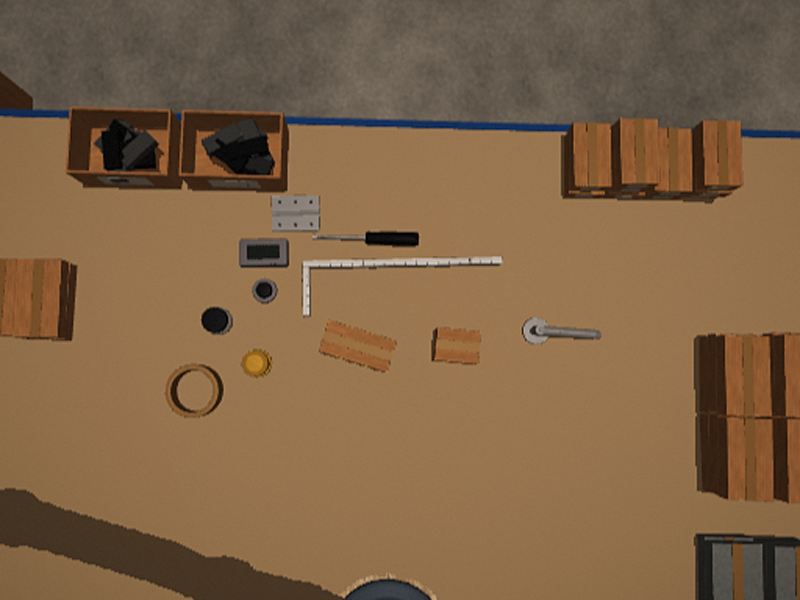

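The scene shows the long carton at about (415,288) and the short one at (322,312), with the L gauge's corner at about (500,325). In the top view (800 px scale) the long carton is at (358,346), turned about 15°. The short carton is at (456,345), the inside corner at (311,267) and the button at (264,290). I'll measure these next.

```bash
cat > h.py <<'E'
import numpy as np, cv2, pickle
from scipy.spatial.transform import Rotation as R
def ray(c,px):
    px=np.atleast_2d(np.asarray(px,float))
    d=np.c_[(px[:,0]-c['cx'])/c['fx'],(px[:,1]-c['cy'])/c['fy'],np.ones(len(px))]
    return R.from_rotvec(c['rotation']).apply(d) if np.shape(c['rotation'])==(3,) else d@np.asarray(c['rotation']).T
def plane(c,px,z):
    d=ray(c,px); o=np.asarray(c['xyz']); return o+d*((z-o[2])/d[:,2])[:,None]
def tri(c1,p1,c2,p2):
    o1,o2=np.array(c1['xyz']),np.array(c2['xyz']); a=ray(c1,p1)[0]; b=ray(c2,p2)[0]
    t=np.linalg.lstsq(np.c_[a,-b],o2-o1,rcond=None)[0]
    P,Q=o1+a*t[0],o2+b*t[1]; return (P+Q)/2,np.linalg.norm(P-Q)
def proj(c,P):
    q=R.from_rotvec(c['rotation']).inv().apply(np.atleast_2d(P)-c['xyz'])
    return np.c_[q[:,0]/q[:,2]*c['fx']+c['cx'],q[:,1]/q[:,2]*c['fy']+c['cy']]
E
python3 - <<'E'
from h import *
t=pickle.load(open('top0.pkl','rb')); s=pickle.load(open('scene0.pkl','rb'))
im=t['frame'][...,::-1]
cv2.imwrite('pics/tcrop.png',cv2.resize(im[110:270,100:330],None,fx=3.4,fy=3.4,interpolation=cv2.INTER_CUBIC))
im=s['frame'][...,::-1]
cv2.imwrite('pics/scrop.png',cv2.resize(im[130:260,170:380],None,fx=3.8,fy=3.8,interpolation=cv2.INTER_CUBIC))
hsv=cv2.cvtColor(t['frame'],cv2.COLOR_RGB2HSV)
for n,(x,y) in dict(cart=(229,221),carttape=(227,217),board=(260,260),short=(292,225),stape=(292,220),rail=(270,168),button=(169,186)).items(): print(n,hsv[y,x],t['frame'][y,x])
E
```

```text
cart [ 16 145 156] [156 114  67]
carttape [ 14 157 138] [138  92  53]
board [ 15 123 153] [153 117  79]
short [ 13 167 159] [159 101  55]
stape [ 16 147 156] [156 113  66]
rail [ 14  23 208] [208 198 189]
button [150  10  26] [26 25 26]
```

View pics/tcrop.png

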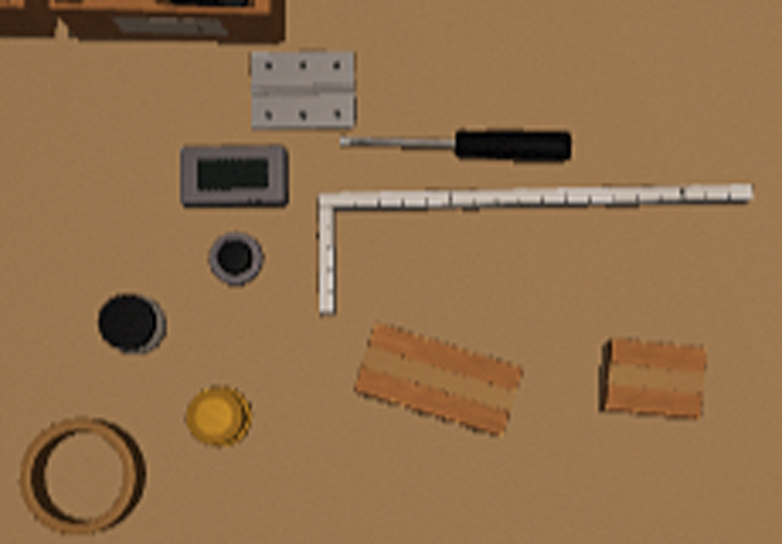

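View pics/scrop.png

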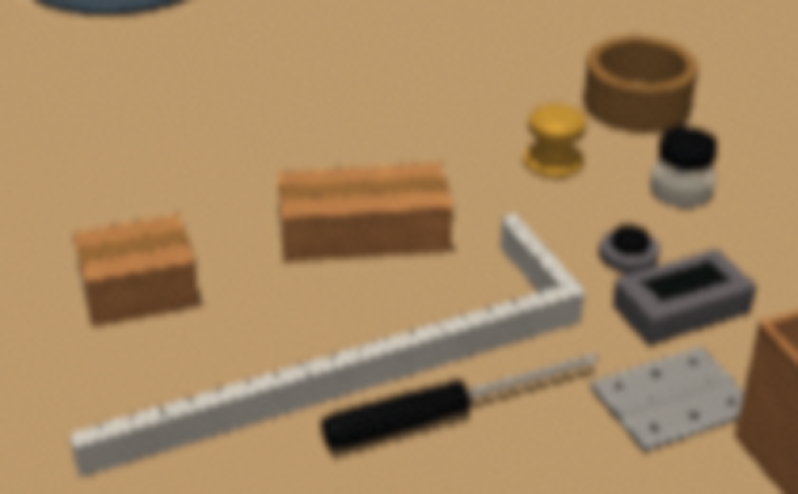

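The cartons show as orange stripes either side of board-coloured tape. In the top crop the long carton's corners are about (378,322), (522,368), (502,436) and (356,390). The rail corner is at (335,208) and the button at (235,257). Next I'll get the sub-pixel fits.

```bash
cat > m.py <<'E'
from h import *
def carton(c,z=0.045,box=(190,185,260,245)):
    f=c['frame']; hsv=cv2.cvtColor(f,cv2.COLOR_RGB2HSV)
    m=((hsv[...,1]>150)&(hsv[...,2]>110)&(hsv[...,0]<17)).astype(np.uint8)
    mm=np.zeros_like(m); x0,y0,x1,y1=box; mm[y0:y1,x0:x1]=m[y0:y1,x0:x1]
    mm=cv2.morphologyEx(mm,cv2.MORPH_OPEN,np.ones((2,2)))
    n,l,st,_=cv2.connectedComponentsWithStats(mm)
    pts=np.vstack([np.argwhere(l==i)[:,::-1] for i in range(1,n) if st[i,4]>20])
    P=plane(c,pts,z)[:,:2]*1000
    (cx,cy),(w,h),a=cv2.minAreaRect(P.astype(np.float32))
    B=cv2.boxPoints(((cx,cy),(w,h),a))
    L=[B[1]-B[0],B[2]-B[1]]; v=max(L,key=np.linalg.norm); ang=np.degrees(np.arctan2(v[1],v[0]))%180
    return np.array([cx,cy]),(w,h),ang,B
E
python3 - <<'E'
from m import *
t=pickle.load(open('top0.pkl','rb')); s=pickle.load(open('scene0.pkl','rb'))
for nm,b in (('long',(200,195,260,245)),('short',(272,205,315,238))):
    C,wh,a,B=carton(t,0.045,b); print(nm,np.round(C,1),np.round(wh,1),round(a,2),np.round(B).tolist())
# rails
hsv=cv2.cvtColor(t['frame'],cv2.COLOR_RGB2HSV)
m=((hsv[...,1]<70)&(hsv[...,2]>150)).astype(np.uint8)
mm=np.zeros_like(m); mm[160:206,190:325]=m[160:206,190:325]
pts=np.argwhere(mm)[:,::-1]; P=plane(t,pts,0.03)[:,:2]*1000
lo=P[pts[:,0]>205]; sh=P[(pts[:,1]>175)&(pts[:,0]<202)]
for n,Q in(('long',lo),('short',sh)):
    (c,wh,a)=cv2.minAreaRect(Q.astype(np.float32)); print(n,len(Q),np.round(c,1),np.round(wh,1),round(a,2))
    l=cv2.fitLine(Q.astype(np.float32),cv2.DIST_L2,0,.01,.01).ravel(); print(' line dir deg',np.degrees(np.arctan2(l[1],l[0])),l[2:])
print('rail bbox',P.min(0),P.max(0))
# heights by two views: colour crop 3.4/(100,110), scene 3.8/(170,130)
T=lambda x,y:(x/3.4+100,y/3.4+110); S=lambda x,y:(x/3.8+170,y/3.8+130)
for n,a,b in (('carton +x+y corner',(378,322),(452,207)),('carton +x-y',(522,368),(284,217)),('carton -x-y',(502,436),(280,172)),('button',(235,257),(631,240)),('rail outer corner',(319,195),(582,290)),('rail far end',(752,183),(75,440)),('jar cap',(128,322),(687,147)),('knob',(217,415),(557,120))):
    p,e=tri(t,T(*a),s,S(*b)); print(n,np.round(p*1000,1),round(e*1000,1))
print('button @35',plane(t,T(235,257),0.025)*1000)
print('jar',plane(t,T(130,323),0.05)*1000,'knob',plane(t,T(217,415),.048)*1000)
E
```

```text
long [521.6  63.3] [128.9  59.7] 74.26 [[475.0, 9.0], [533.0, -7.0], [568.0, 117.0], [510.0, 133.0]]
short [ 526.4 -118.8] [79.2 59. ] 85.65 [[494.0, -156.0], [553.0, -161.0], [559.0, -82.0], [500.0, -77.0]]
long 404 [685.2 -31.3] [ 12.4 334.3] 2.25
 line dir deg -87.467575 [684.7449   -29.353962]
short 102 [616.7 164. ] [72.5  8.7] 1.88
 line dir deg 1.9438491 [616.44775 164.03767]
rail bbox [ 580.37491896 -198.48478223] [697.16536278 170.42645152]
carton +x+y corner [570.9 118.5  40.2] 3.5
carton +x-y [535.1  -3.2  39.9] 3.5
carton -x-y [478.2  12.8  40.1] 4.4
button [625.8 244.2  12. ] 3.3
rail outer corner [679.  172.2  25.7] 1.9
rail far end [ 697.7 -197.9   31.5] 1.5
jar cap [565.9 327.2  39.2] 2.6
knob [490.3 250.5  38.3] 3.6
button @35 [[623.65850233 240.88785475  25.        ]]
jar [[563.85420918 322.10036598  50.        ]] knob [[489.44735645 247.33250322  48.        ]]
```

Gauge: yaw is about +2.4°, and the inside corner is near (670,160) mm. The carton is at (522,63) mm with yaw −15.7°, and it needs to end near (643,94). The triangulated heights are consistent with the text to within about 5 mm.

The plan has three parts:
1. Put the half-open fingers parallel to the long rail on the carton's near side and push +x, which squares it against the rail.
2. Push its −y end with the fingers turned by 90°.
3. Press the button.

```bash
python3 -m jog '[[0.6,[1,-2.5,0],0.3],[0.6,[2,-5.5,0],0.6],[0.6,[3.5,-9,0],1],[0.6,[5,-12.5,0],1.4],[0.6,[6.3,-16,0],1.8],[0.6,[7.7,-19.5,0],2.2],[0.6,[9,-23,0],2.6],[0.6,[10.5,-26.5,0],3],[0.6,[12,-30,0],3.3],[0.6,[13,-33.5,0],3.5],[0.6,[14.5,-37,0],3.5],[0.6,[15,-38.5,0],3.5]]' 30
```

```text
t: 1.1
tcp_pos: [0.3673, 0.2487, 0.2301]
ee_rot: [2.181, 2.257, -0.004]
wrist_force: [-0.3, -0.7, -0.2]
finger_gap: 0.0515
```

```bash
python3 -m jog '[[0.6,[1.5,-3.5,0],0],[0.6,[3,-7,0],0],[0.6,[4.5,-10.5,0],0.05],[0.6,[6,-14,0],0.05],[0.6,[7.2,-17.5,-1],0.05],[0.6,[7.5,-19,-4],0.05],[0.6,[7.5,-19,-8],0.05],[0.6,[7.5,-19,-12],0.05],[0.6,[7.5,-19,-16],0.05],[0.6,[7.5,-19,-19],0.05],[0.6,[7.5,-19,-21],0.05],[0.6,[7.5,-19,-21.3],0.05]]'; python3 - <<'E'
from h import *
from cell import vision
c=vision.capture('top');pickle.dump(c,open('top1.pkl','wb'))
cv2.imwrite('pics/top1.png',cv2.resize(c['frame'][150:290,140:340,::-1],None,fx=4,fy=4,interpolation=cv2.INTER_CUBIC))
c=vision.capture('scene');pickle.dump(c,open('scene1.pkl','wb'))
cv2.imwrite('pics/scene1.png',cv2.resize(c['frame'][110:260,170:370,::-1],None,fx=4,fy=4,interpolation=cv2.INTER_CUBIC))
E
```

```text
t: 2.1
tcp_pos: [0.4394, 0.0581, 0.0138]
ee_rot: [-2.176, -2.264, 0.015]
wrist_force: [-0.8, -0.1, -0.4]
finger_gap: 0.0513
```

View pics/top1.png

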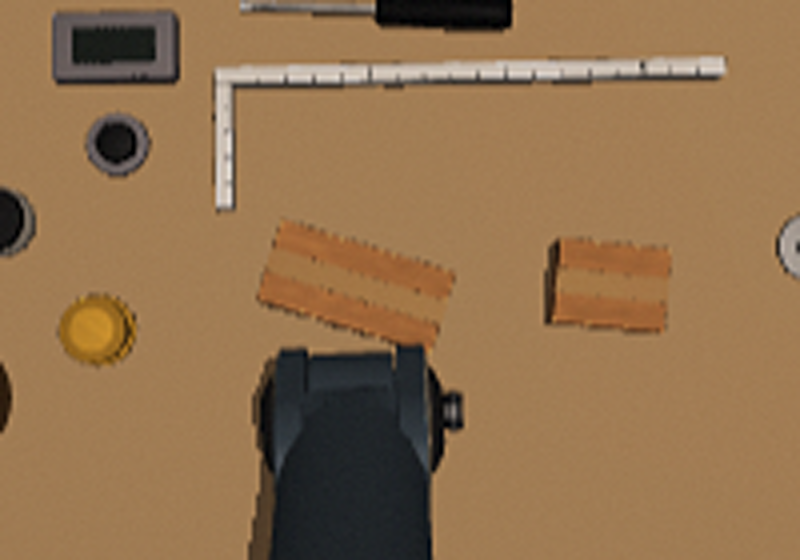

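View pics/scene1.png

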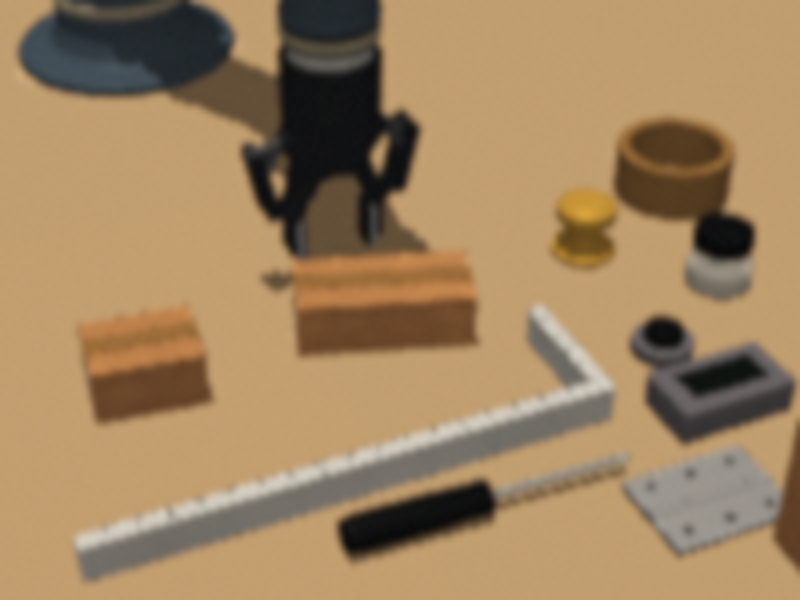

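The top view shows the wrist behind the carton, with its corner nearest the tool at about (435,345) and nothing moved. In the scene view the fingertips at (298,240) and (372,238) stand just behind the carton. Starting the push.

```bash
python3 -m jog '[[0.6,[0.8,0,0],0.05],[0.6,[1.5,0,0],0.05],[0.6,[2.2,0,0],0.05],[0.6,[3,0,0],0.05],[0.6,[3.8,0.1,0],0.05],[0.6,[4.6,0.1,0],0.05],[0.6,[5.4,0.1,0],0.05],[0.6,[6.2,0.2,0],0.05],[0.6,[7,0.2,0],0.05],[0.6,[7.8,0.2,0],0.05],[0.6,[8.6,0.3,0],0.05],[0.6,[9,0.3,0],0.05]]'; python3 - <<'E'
from h import *
from cell import vision
c=vision.capture('top');pickle.dump(c,open('top1.pkl','wb'))
cv2.imwrite('pics/top2.png',cv2.resize(c['frame'][150:290,140:340,::-1],None,fx=4,fy=4,interpolation=cv2.INTER_CUBIC))
c=vision.capture('scene');pickle.dump(c,open('scene1.pkl','wb'))
cv2.imwrite('pics/scene2.png',cv2.resize(c['frame'][110:260,170:370,::-1],None,fx=4,fy=4,interpolation=cv2.INTER_CUBIC))
E
```

```text
t: 3.2
tcp_pos: [0.5331, 0.0621, 0.0165]
ee_rot: [2.169, 2.27, -0.006]
wrist_force: [-1.3, 0.7, -1.9]
finger_gap: 0.0513
```

View pics/top2.png

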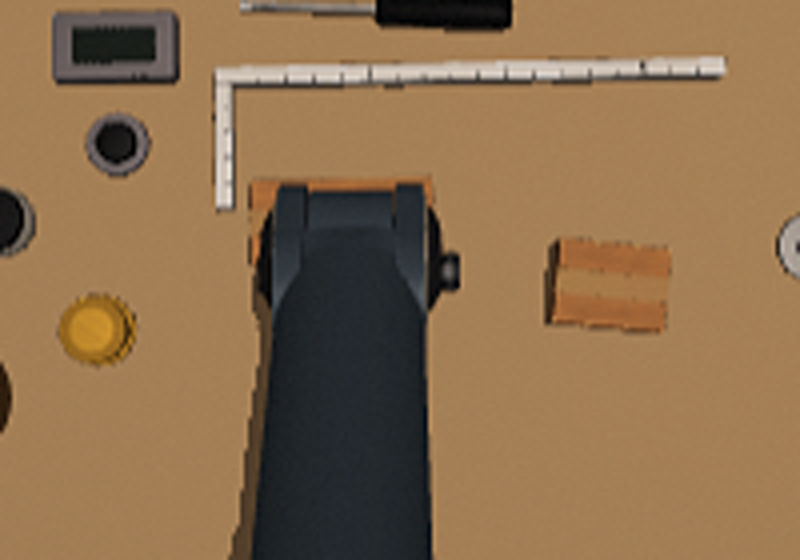

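View pics/scene2.png

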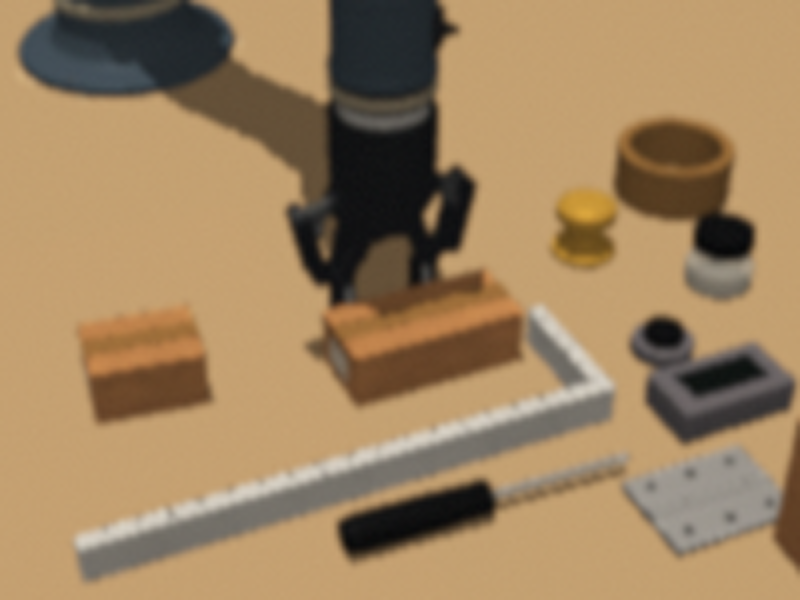

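The carton has turned square: its far edge runs from (250,180) to (432,177) in the top view, parallel to the rail. Its left end is about 14 px short of the short rail. I'll carry on to just short of the rail.

```bash
python3 -m jog '[[0.6,[0.8,0,-0.1],0],[0.6,[1.5,0,-0.2],0],[0.6,[2.2,0.1,-0.2],0],[0.6,[2.9,0.1,-0.2],0],[0.6,[3.6,0.1,-0.2],0],[0.6,[4.2,0.2,-0.2],0],[0.6,[4.8,0.2,-0.2],0],[0.6,[5.3,0.2,-0.2],0],[0.6,[5.8,0.2,-0.2],0],[0.6,[6.1,0.2,-0.2],0],[0.6,[6.1,0.2,-0.2],0]]'; python3 - <<'E'
from h import *
from cell import vision
c=vision.capture('top');pickle.dump(c,open('top1.pkl','wb'))
cv2.imwrite('pics/top3.png',cv2.resize(c['frame'][150:290,140:340,::-1],None,fx=4,fy=4,interpolation=cv2.INTER_CUBIC))
c=vision.capture('scene');pickle.dump(c,open('scene1.pkl','wb'))
cv2.imwrite('pics/scene3.png',cv2.resize(c['frame'][110:260,170:370,::-1],None,fx=4,fy=4,interpolation=cv2.INTER_CUBIC))
E
```

```text
t: 4.22
tcp_pos: [0.5959, 0.064, 0.0148]
ee_rot: [2.168, 2.267, -0.002]
wrist_force: [-0.1, -0.3, -0.2]
finger_gap: 0.0515
```

View pics/top3.png

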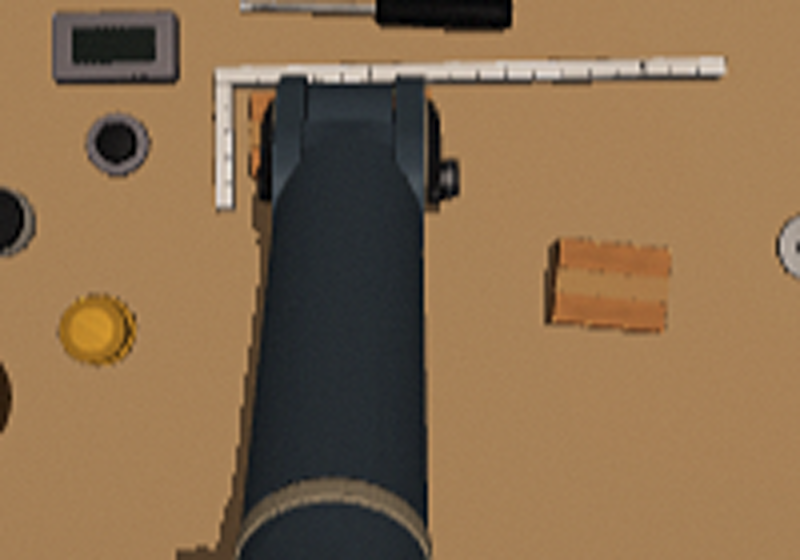

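View pics/scene3.png

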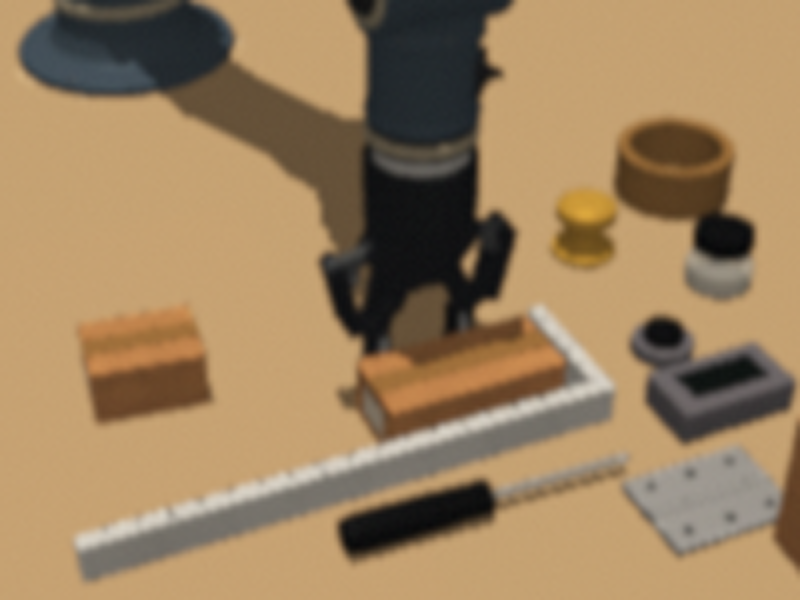

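The carton is now a few mm short of the long rail, with no contact force. I'll creep in and watch the force.

```bash
python3 -m jog '[[0.6,[0.2,0,0],0],[0.6,[0.3,0,0],0],[0.6,[0.4,0,0],0],[0.6,[0.5,0,0],0],[0.6,[0.6,0,0],0]]'; python3 -m jog '[[0.6,[0.1,0,0],0],[0.6,[0.1,0,0],0]]';python3 -m jog '[[0.6,[0.1,0,0],0],[0.6,[0.1,0,0],0]]'
```

```text
t: 4.73
tcp_pos: [0.6004, 0.064, 0.015]
ee_rot: [2.169, 2.269, -0.004]
wrist_force: [-4.4, -0.8, 3.1]
finger_gap: 0.0511
t: 4.9
tcp_pos: [0.6011, 0.064, 0.015]
ee_rot: [2.169, 2.269, -0.005]
wrist_force: [-3.8, -0.8, 1.6]
finger_gap: 0.0512
t: 5.07
tcp_pos: [0.6022, 0.064, 0.0151]
ee_rot: [2.169, 2.269, -0.005]
wrist_force: [-3.4, -0.4, 1.8]
finger_gap: 0.0511
```

```bash
python3 -m jog '[[0.6,[0.15,0,0],0],[0.6,[0.15,0,0],0]]'; python3 -m jog '[[0.6,[0.15,0,0],0],[0.6,[0.15,0,0],0]]'
```

```text
t: 5.23
tcp_pos: [0.6042, 0.0641, 0.015]
ee_rot: [2.168, 2.269, -0.003]
wrist_force: [-2.3, 0.1, 1.0]
finger_gap: 0.0513
t: 5.4
tcp_pos: [0.6048, 0.0641, 0.0149]
ee_rot: [2.17, 2.27, -0.006]
wrist_force: [-6.8, -0.3, 4.5]
finger_gap: 0.0512
```

```bash
python3 -m jog '[[0.6,[0.15,0,0],0],[0.6,[0.15,0,0],0]]';python3 -m jog '[[0.6,[0.15,0,0],0],[0.6,[0.15,0,0],0]]'; python3 - <<'E'
from h import *
from cell import vision
c=vision.capture('scene');pickle.dump(c,open('scene1.pkl','wb'))
cv2.imwrite('pics/scene4.png',cv2.resize(c['frame'][180:240,250:340,::-1],None,fx=8.5,fy=8.5,interpolation=cv2.INTER_CUBIC))
E
```

```text
t: 5.57
tcp_pos: [0.6047, 0.0641, 0.0148]
ee_rot: [-2.17, -2.27, 0.01]
wrist_force: [-7.9, 0.4, 5.5]
finger_gap: 0.0513
t: 5.73
tcp_pos: [0.6046, 0.0641, 0.0148]
ee_rot: [-2.168, -2.268, 0.014]
wrist_force: [-8.1, -0.1, 5.7]
finger_gap: 0.051
```

View pics/scene4.png

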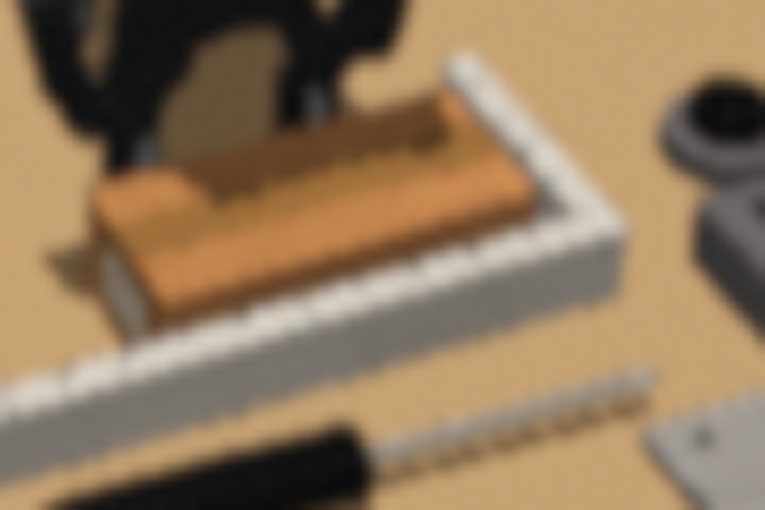

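The push stalled at x=0.6047 with about 8 N: the long side is now seated against the long rail. In this crop the carton's right end at (535,190) is still about 10 mm from the short rail. I'll back off, lift, turn 90° and close the fingers for the end push.

```bash
python3 -m jog '[[0.6,[-1,0,0],0],[0.6,[-2.5,0,0],0],[0.6,[-2.5,0,3],0],[0.6,[-2.5,0,6.5],0],[0.3,[-2.5,0,10],0],[0,[-2,-2,11],-1.1],[0,[-1,-5,11],-2.2],[0,[1,-7,11],-3.3],[0,[3,-8.5,11],-4.4],[0,[4.7,-8.9,11],-5.5],[0,[4.7,-8.9,11],-6.6],[0,[4.7,-8.9,11],-7.7]]'; python3 -m jog '[[0,[0,0,0],-1.1],[0,[0,0,0],-2.2],[0,[0,0,0],-3.3],[0,[0,0,0],-4.4],[0,[0,0,0],-5.5],[0,[0,0,0],-6.6],[0,[0,0,0],-7.3],[0,[0,0,0],-7.3],[0,[0,0,0],-7.3]]'; python3 - <<'E'
from m import *
from cell import vision,sense
s=sense();print(s['joints'].round(2) if hasattr(s['joints'],'round') else s['joints'])
v=R.from_rotvec(s['ee_rot']).apply([1,0,0]);print('jaw yaw',np.degrees(np.arctan2(v[1],v[0])),s['tcp_pos'])
c=vision.capture('top');pickle.dump(c,open('top1.pkl','wb'))
cv2.imwrite('pics/top5.png',cv2.resize(c['frame'][150:290,140:340,::-1],None,fx=4,fy=4,interpolation=cv2.INTER_CUBIC))
E
```

```text
t: 6.78
tcp_pos: [0.6544, -0.0261, 0.1252]
ee_rot: [-2.888, -1.226, 0.005]
wrist_force: [-0.1, -0.3, 0.0]
finger_gap: 0.0002
t: 7.53
tcp_pos: [0.6556, -0.0261, 0.1254]
ee_rot: [-3.137, -0.064, -0.002]
wrist_force: [0.3, -0.3, -0.0]
finger_gap: 0.0002
[-0.46  0.61  0.64  1.71 -0.44  0.96  0.39]
jaw yaw 2.3220504847395276 [ 0.65557775 -0.02611279  0.12538856]
```

View pics/top5.png

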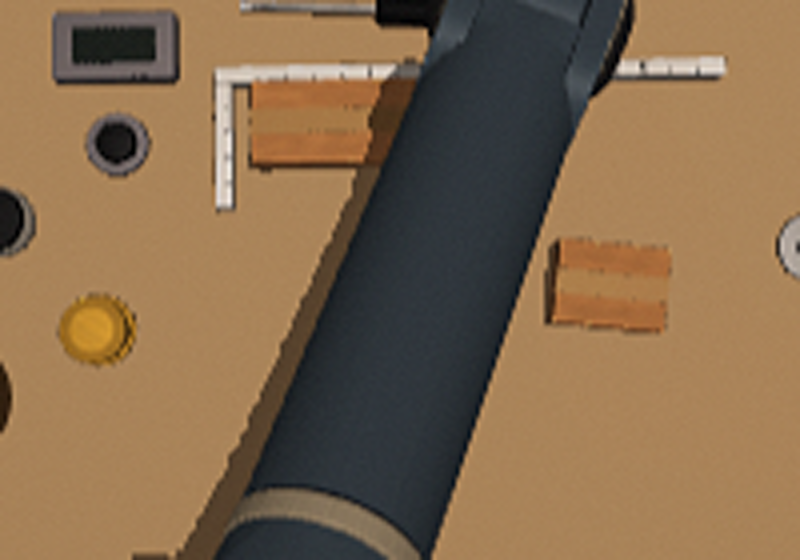

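Top view: the carton's far edge is hard against the long rail (row ~82). Its left end is at column 250 and the short rail's inner edge at about 236.

```bash
python3 - <<'E'
from h import *
t=pickle.load(open('top1.pkl','rb'))
T=lambda x,y:(x/4+140-.4,y/4+150-.4)
for n,p,z in(('end far',(250,86),.045),('end near',(250,164),.045),('rail inner',(236,150),.03),('rail inner',(235,205),.03),('corner',(236,83),.03)): print(n,plane(t,T(*p),z)[0]*1000)
E
python3 -m jog '[[0,[0,0,-3],0],[0,[0,0,-6],0],[0,[0,0,-9],0],[0,[0,0,-10.5],0],[0,[0,0,-11.2],0],[0,[0,0,-11.2],0]]'
```

```text
end far [665.62297279 145.49138527  45.        ]
end near [609.57115202 143.7076776   45.        ]
rail inner [620.85949125 155.22584928  30.        ]
rail inner [581.1076664  154.64975234  30.        ]
corner [669.5767735  156.81201141  30.        ]
t: 8.08
tcp_pos: [0.6549, -0.0263, 0.0122]
ee_rot: [-3.137, -0.064, 0.002]
wrist_force: [-0.0, -0.9, 0.1]
finger_gap: 0.0001
```

```bash
python3 -m jog '[[0,[0,0.6,0],0],[0,[0,1.2,0],0],[0,[-0.1,1.8,0],0],[0,[-0.1,2.3,0],0],[0,[-0.1,2.7,0],0],[0,[-0.1,3,0],0],[0,[-0.15,3.2,0],0],[0,[-0.15,3.4,0],0],[0,[-0.15,3.6,0],0],[0,[-0.15,3.7,0],0]]'; python3 -m jog '[[0,[0,0.2,0],0],[0,[0,0.3,0],0],[0,[0,0.3,0],0]]'
```

```text
t: 8.92
tcp_pos: [0.6539, 0.0091, 0.0129]
ee_rot: [-3.139, -0.062, -0.001]
wrist_force: [1.0, -5.7, 4.3]
finger_gap: -0.0001
t: 9.17
tcp_pos: [0.6539, 0.0118, 0.0129]
ee_rot: [-3.139, -0.062, -0.0]
wrist_force: [0.1, -5.2, 1.9]
finger_gap: -0.0001
```

```bash
python3 -m jog '[[0,[0,0.15,0],0],[0,[0,0.15,0],0]]'; python3 -m jog '[[0,[0,0.15,0],0],[0,[0,0.15,0],0]]'
```

```text
t: 9.33
tcp_pos: [0.6538, 0.0132, 0.0129]
ee_rot: [-3.139, -0.062, 0.0]
wrist_force: [-0.2, -3.4, 2.9]
finger_gap: -0.0
t: 9.5
tcp_pos: [0.6537, 0.0148, 0.0129]
ee_rot: [-3.139, -0.062, 0.0]
wrist_force: [0.6, -4.3, 3.2]
finger_gap: -0.0001
```

```bash
python3 -m jog '[[0,[0,0.15,0],0],[0,[0,0.15,0],0]]'; python3 -m jog '[[0,[0,0.15,0],0],[0,[0,0.15,0],0]]'; python3 -m jog '[[0,[0,0.15,0],0],[0,[0,0.15,0],0]]'; python3 - <<'E'
from h import *
from cell import vision
c=vision.capture('scene');pickle.dump(c,open('scene1.pkl','wb'))
cv2.imwrite('pics/scene6.png',cv2.resize(c['frame'][180:240,250:340,::-1],None,fx=8.5,fy=8.5,interpolation=cv2.INTER_CUBIC))
c=vision.capture('top')
cv2.imwrite('pics/top6.png',cv2.resize(c['frame'][150:220,180:280,::-1],None,fx=8,fy=8,interpolation=cv2.INTER_CUBIC))
E
```

```text
t: 9.67
tcp_pos: [0.6536, 0.0165, 0.0129]
ee_rot: [-3.139, -0.063, 0.001]
wrist_force: [-0.5, -5.5, 3.2]
finger_gap: -0.0002
t: 9.83
tcp_pos: [0.6536, 0.0182, 0.0129]
ee_rot: [-3.139, -0.063, 0.001]
wrist_force: [-0.9, -4.1, 2.2]
finger_gap: -0.0003
t: 10.0
tcp_pos: [0.6536, 0.0183, 0.013]
ee_rot: [3.14, 0.062, -0.0]
wrist_force: [-0.6, -6.9, 2.9]
finger_gap: 0.0001
```

View pics/scene6.png

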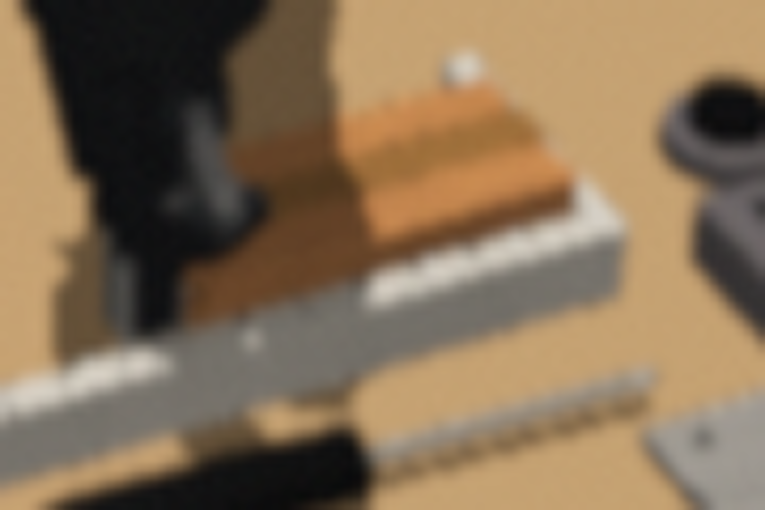

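View pics/top6.png

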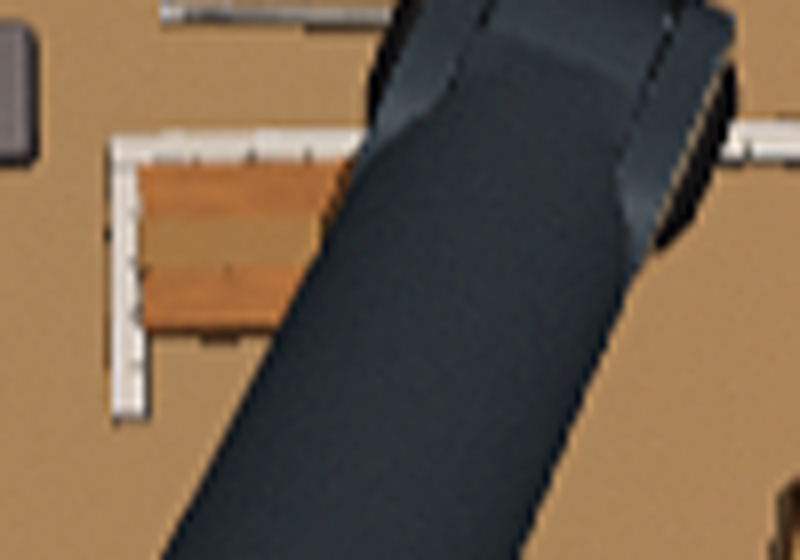

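Both views show the end touching the short rail: top (140,165)–(145,330) and no visible gap. A slightly firmer push will confirm it stalls. Then I'll retreat.

```bash
python3 -m jog '[[0,[0,0.25,0],0],[0,[0,0.25,0],0],[0,[0,0.25,0],0]]'; python3 -m jog '[[0,[0,0.25,0],0],[0,[0,0.25,0],0]]'; python3 -m jog '[[0,[0,-1,0],0],[0,[0,-3,0],0],[0,[0,-3,3],0],[0,[0,-3,7],0],[0,[-3,-3,11],0],[0,[-6.5,-3,12],0],[0,[-10,-3,12],0],[0,[-13.5,-3,12],0],[0,[-17,-3,12],0],[0,[-17,-3,12],0]]'; python3 - <<'E'
from m import *
from cell import vision
c=vision.capture('top');pickle.dump(c,open('top2.pkl','wb'))
cv2.imwrite('pics/top7.png',cv2.resize(c['frame'][150:240,170:290,::-1],None,fx=6.6,fy=6.6,interpolation=cv2.INTER_CUBIC))
C,wh,a,B=carton(c,.045,(185,165,265,200));print(C,wh,a)
E
```

```text
t: 10.35
tcp_pos: [0.6535, 0.0182, 0.013]
ee_rot: [3.138, 0.06, 0.0]
wrist_force: [-0.9, -8.1, 1.8]
finger_gap: -0.0
t: 10.52
tcp_pos: [0.6536, 0.0181, 0.013]
ee_rot: [3.134, 0.057, 0.001]
wrist_force: [0.9, -7.9, 2.1]
finger_gap: -0.0004
t: 11.35
tcp_pos: [0.4749, -0.01, 0.1313]
ee_rot: [3.14, 0.057, -0.015]
wrist_force: [-0.8, 0.1, -0.7]
finger_gap: -0.0001
[638.49371338  90.65855408] (57.592018127441406, 125.94146728515625) 91.44911
```

View pics/top7.png

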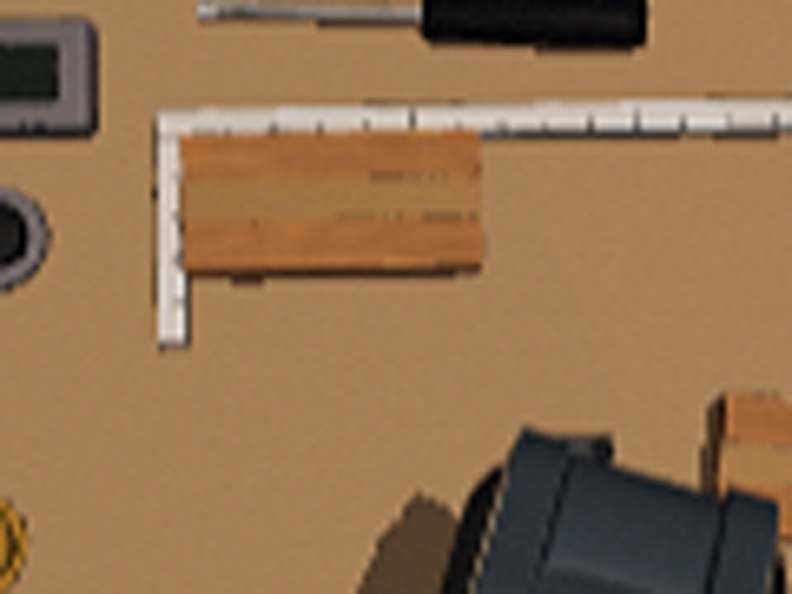

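The carton is flush in both rails in the top view: left edge at (182,138)–(187,272), far edge along the long rail. The coarse rectangle fit says 91.4°, against 92.4° for the gauge. I'll check this with line fits before pressing.

```bash
python3 - <<'E'
from m import *
c=pickle.load(open('top2.pkl','rb')); f=c['frame'].astype(float)
sat=cv2.cvtColor(c['frame'],cv2.COLOR_RGB2HSV)[...,1].astype(float)
# white rail mask lower edge vs column; carton lower (near) edge, subpixel by max gradient centroid
def edge(img,cols,r0,r1,sgn):
    out=[]
    for x in cols:
        g=np.clip(sgn*np.diff(img[r0:r1,x]),0,None); 
        k=g.argmax(); w=g[max(k-1,0):k+2]; idx=np.arange(max(k-1,0),k+2)[:len(w)]
        out.append((x,r0+.5+(w*idx).sum()/w.sum()))
    return np.array(out)
def line(P,z,n):
    Q=plane(c,P,z)[:,:2]*1000; l=cv2.fitLine(Q.astype(np.float32),cv2.DIST_HUBER,0,.01,.01).ravel()
    a=np.degrees(np.arctan2(l[1],l[0]))%180; print(n,'yaw',round(a,2),'pt',l[2:].round(1)); 
blue=f[...,2]
line(edge(blue,range(200,310),163,170,1),.03,'rail far top edge (x=+12)')
line(edge(blue,range(250,310),166,173,-1),.03,'rail inner edge (x=0)')
line(edge(sat,range(200,242),186,196,-1),.045,'carton near top edge (x=-60)')
line(edge(blue,range(200,242),166,174,-1),.045,'carton far/rail edge')
def edgec(img,rows,c0,c1,sgn): 
    e=edge(img.T,rows,c0,c1,sgn); return e[:,::-1]
line(edgec(sat,[*range(173,177),*range(184,190)],236,248,-1),.045,'carton -y end')
line(edgec(blue,range(172,200),190,196,1),.03,'short rail outer')
# button
m=(c['frame'].max(2)<60).astype(np.uint8); m[:,:155]=0;m[:,185:]=0;m[:175]=0;m[200:]=0
p=np.argwhere(m)[:,::-1]; print('button px',p.mean(0),len(p)); 
for z in(.015,.02,.025,.03): print(z,plane(c,p.mean(0),z)[0]*1000)
E
```

```text
rail far top edge (x=+12) yaw 92.41 pt [688.4   5.3]
rail inner edge (x=0) yaw 92.78 pt [680.5 -82.5]
carton near top edge (x=-60) yaw 92.85 pt [609.5  79. ]
carton far/rail edge yaw 92.35 pt [672.   93.4]
carton -y end yaw 2.24 pt [638.   29.2]
short rail outer yaw 1.93 pt [625.2 170.1]
button px [168.90909091 185.47727273] 88
0.015 [624.99009397 242.94935838  15.        ]
0.02 [624.47814375 242.22552643  20.        ]
0.025 [623.96619353 241.50169449  25.        ]
0.03 [623.45424332 240.77786255  30.        ]
```

Line fits: the long side has yaw 92.35–92.85°, against 92.4–92.8° for the rail. The end face is at 29.2 + 130 = 159.2 mm, against about 158.6 mm for the rail face. So it is square and seated. The button is at about (625, 242.5) mm.

```bash
python3 -m jog '[[0,[2,3,0],0],[0,[4,6.5,0],0],[0,[6,10,0],0],[0,[8,13.5,0],0],[0,[10,17,0],0],[0,[12,20.5,0],0],[0,[14,23.5,0],0],[0,[15,25.2,0],0],[0,[15,25.2,0],0],[0,[15,25.2,-2],0],[0,[15,25.2,-4],0],[0,[15,25.2,-5],0]]'; python3 - <<'E'
from h import *
from cell import vision
c=vision.capture('scene')
cv2.imwrite('pics/scene8.png',cv2.resize(c['frame'][160:240,260:380,::-1],None,fx=6.6,fy=6.6,interpolation=cv2.INTER_CUBIC))
E
```

```text
t: 12.4
tcp_pos: [0.628, 0.2429, 0.0795]
ee_rot: [3.139, 0.06, -0.012]
wrist_force: [-0.2, -0.3, -0.6]
finger_gap: -0.0003
```

View pics/scene8.png

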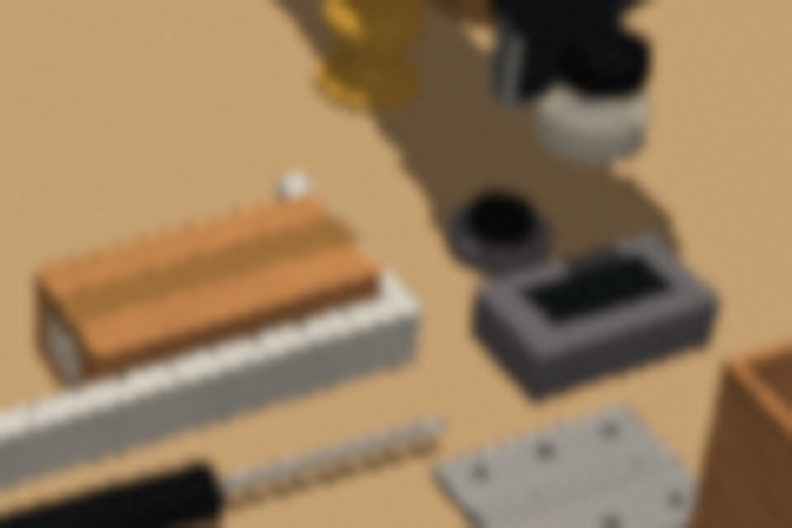

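The fingertips at about (515,95) are above the button at (500,218), and the carton still sits in the corner. Lowering now.

```bash
python3 -m jog '[[0,[-0.2,0,-1],0],[0,[-0.2,0,-2.5],0],[0,[-0.2,0,-3.5],0],[0,[-0.2,0,-4.2],0],[0,[-0.2,0,-4.5],0],[0,[-0.2,0,-4.7],0],[0,[-0.2,0,-4.9],0]]'; python3 -m jog '[[0,[0,0,-0.2],0],[0,[0,0,-0.3],0],[0,[0,0,-0.3],0]]'
```

```text
t: 13.03
tcp_pos: [0.6255, 0.2424, 0.0294]
ee_rot: [3.138, 0.059, -0.014]
wrist_force: [0.4, -1.0, 0.2]
finger_gap: -0.0002
t: 13.28
tcp_pos: [0.6256, 0.2424, 0.0265]
ee_rot: [3.138, 0.059, -0.014]
wrist_force: [-0.3, 0.4, 0.6]
finger_gap: -0.0004
```

```bash
for i in 1 2 3; do python3 -m jog '[[0,[0,0,-0.15],0],[0,[0,0,-0.3],0],[0,[0,0,-0.3],0]]' | grep -E 'tcp|wrist'; done
```

```text
tcp_pos: [0.6255, 0.2425, 0.0234]
wrist_force: [-0.4, 0.2, -0.2]
tcp_pos: [0.6257, 0.2425, 0.0204]
wrist_force: [-0.2, 0.3, 2.3]
tcp_pos: [0.6258, 0.2425, 0.0175]
wrist_force: [-1.1, -0.2, 4.8]
```

```bash
for i in 1 2 3; do python3 -m jog '[[0,[0,0,-0.15],0],[0,[0,0,-0.15],0],[0,[0,0,-0.15],0]]' | grep -E 'tcp|wrist'; done
```

```text
tcp_pos: [0.6258, 0.2425, 0.0162]
wrist_force: [-2.0, -1.1, 5.3]
tcp_pos: [0.6258, 0.2426, 0.0161]
wrist_force: [-3.3, -1.1, 11.8]
tcp_pos: [0.6259, 0.2426, 0.016]
wrist_force: [-4.5, -1.2, 12.2]
```

The force jumped from 5 N to 12 N with no further travel, so the button is on its stop after about 6 mm. I've held it well over 0.1 s, so I'll raise and check.

```bash
python3 -m jog '[[0,[0,0,0],0],[0,[0,0,1],0],[0,[0,0,3],0],[0,[0,0,6.5],0],[0,[0,0,10],0],[0,[-3,-2,12],0],[0,[-6,-4,13],0],[0,[-10,-6,13],0],[0,[-14,-8,13],0],[0,[-17,-11,13],0],[0,[-17,-14,13],0],[0,[-17,-14,13],0]]'; python3 - <<'E'
from m import *
from cell import vision
c=vision.capture('top'); t0=pickle.load(open('top0.pkl','rb'))
cv2.imwrite('pics/top9.png',cv2.resize(c['frame'][110:270,100:330,::-1],None,fx=3.4,fy=3.4,interpolation=cv2.INTER_CUBIC))
d=cv2.absdiff(c['frame'],t0['frame']).max(2)
cv2.imwrite('pics/diff9.png',cv2.resize((d[110:270,100:400]>25).astype(np.uint8)*255,None,fx=2.6,fy=2.6))
s=vision.capture('scene')
cv2.imwrite('pics/scene9.png',cv2.resize(s['frame'][130:260,170:380,::-1],None,fx=3.8,fy=3.8,interpolation=cv2.INTER_CUBIC))
E
```

```text
t: 15.78
tcp_pos: [0.4527, 0.0966, 0.1461]
ee_rot: [3.14, 0.048, -0.019]
wrist_force: [0.0, 0.5, -0.5]
finger_gap: -0.0001
```

View pics/top9.png

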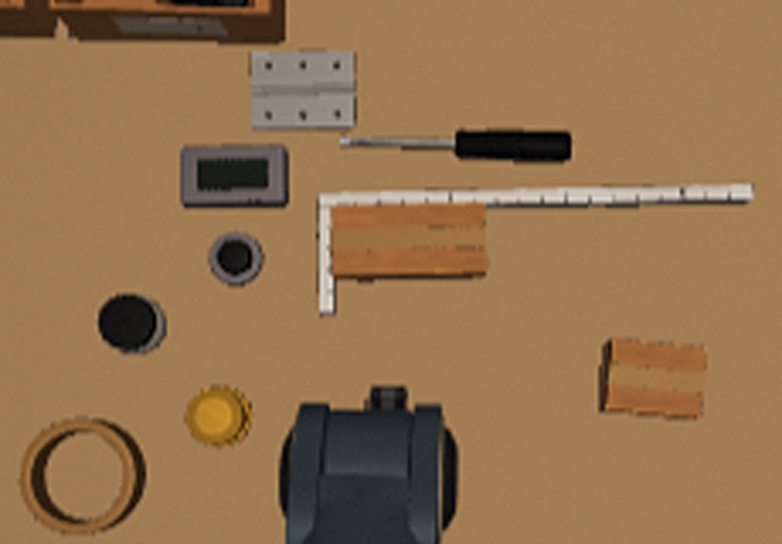

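View pics/diff9.png

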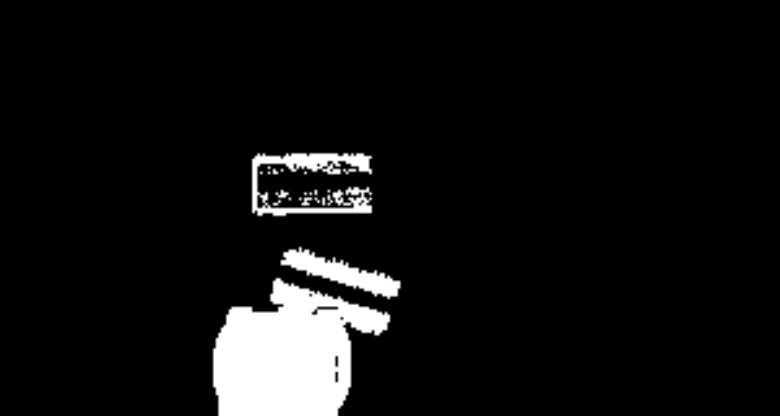

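View pics/scene9.png

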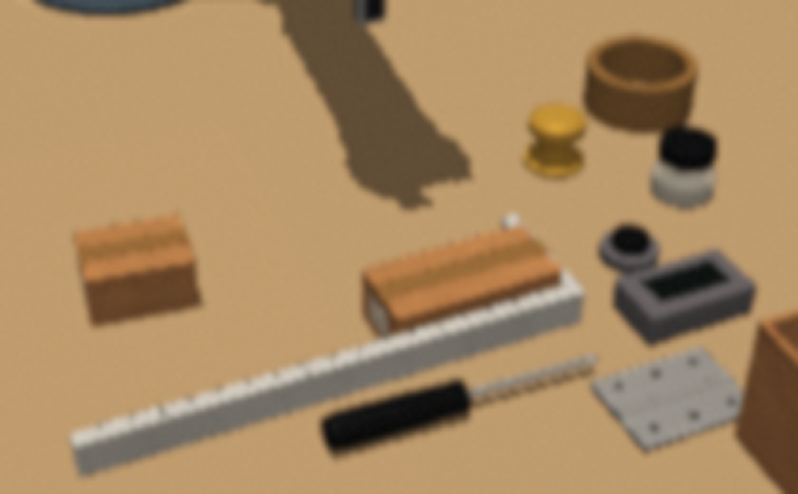

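The carton lies in the corner: (333,205)–(487,277) in the top view. The difference image shows only the carton and the arm have changed. The button at (235,257) in the top view and (631,240) in the scene view looks as it did at the start, so it is up again.

```bash
python3 -c "
from cell import job_done
print(job_done())"
```

```text
the job is handed in; nothing more can be done
None
```

The long carton is in the gauge's corner, the button has been pressed and is back up, and the job was handed in at about 16 s of the 58 s allowed. The hand-in gives no verdict, so the checks below are my own.

- **Pushing:** I pushed the carton square with two half-open fingers until it stalled against the long rail at about 8 N. I then pushed its end with closed fingers until it stalled against the short rail, also at about 8 N.
- **Button:** I pressed it about 6 mm down onto its stop; the force jumped from 5 N to 12 N with no further travel. I then raised the finger.

**Last checks:**
- **Squareness:** line fits put the carton within about 0.5° of the rails.
- **End against the short rail:** the fitted gap is about 0.6 mm.
- **Other things:** before-and-after pictures show only the carton and the arm changed. The button looks as it did at the start.

**Disagreements:**
- **Coarse fits:** the rectangle fit of the seated carton read about 1° off square. The near-edge fit put that side about 4 mm too far out, I think because the near face shows below the top edge. The far-edge fit and the stall position both agree with contact.
- **Heights:** most heights measured from two views came out 4–11 mm low (one rail point 1.5 mm high), so I found the button's height by touch.

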